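# Gauge the bone block, then hold the drill's key switch on

## Task

Clear the bone-drilling station for work. First push the height gauge's sprung foot down until it rests on top of the bone block beneath it so that the gauge takes the block's height, and let the foot spring back up; then take the key from its rest, work it past the sticky pins until it is fully home in the cylinder of the key switch, and turn it clockwise (seen from above) a quarter turn to its stop. The switch springs back if let go, so keep hold of the key and finish while still holding it fully turned; leave the block where it lies and do not knock the other things about.

Things in the scene. Friction and masses are not known exactly. Their poses are not given: they have to be found in the camera images.
- gauge_stand: fixed height gauge: dark steel base 150 x 110 x 12 mm with an aluminium column (top 165 mm above the table) and a white head (34 mm wide, from 113 to 148 mm above the table) from which a vertical steel plunger hangs. Origin: on the table, straight below the plunger; z up, the column stands 70 mm along its +x, which points mostly to the robot's left. Its place (left or right of the key rest) and yaw change.
- gauge_cap (a point): middle of the flat top of the plunger's black cap (round, 30 mm across, 8 mm thick), 216 mm above the table when the foot is up; push it straight down from above. It moves with the plunger.
- gauge_foot (a point): middle of the underside of the plunger's round steel foot (22 mm across), 94 mm above the table when up, on the same vertical axis as the cap
- gauge (a joint): how far the foot has been pushed down, m: 0 up, at most 0.058. A spring (about 1.5 N net to start, 70 N/m more) lifts it back to 0 when let go. When the foot meets the block the travel stops and the force rises steeply; the travel at that moment (20 to 42 mm) gives the block's height.
- block: loose bone-coloured foam block 60 x 42 x 30 mm lying under the gauge's foot on an aluminium packing plate (75 x 55 mm) of unknown height; its top lies 52 to 70 mm above the table. Origin: centre of its underside, z up
- block_top (a point): centre of the bone block's top face
- key: loose steel key standing upright, blade down, in its rest. From its origin (the blade's tip, z up to the bow): blade 14 mm (x) by 5 mm (y), 26 mm long, of which the first 4 mm are narrower (10 x 3 mm); shoulder 24 x 12 mm from z 26 to 35 mm (its underside, at z 26, is the stop); black plastic bow 34 mm (x) by 10 mm (y) from z 35 to 71 mm. Pinch the bow across its 10 mm thickness (y) from above. It is the same either way round (half a turn about z). 40 g, give or take.
- key_tip (a point): the end of the key's blade (the key's origin)
- key_bow (a point): point in the middle of the key's bow, 57 mm above the blade's tip, where to pinch it
- rest: fixed white plastic key rest, 70 x 50 x 30 mm, with a slot (17 x 8 mm, long side along its x) in the middle of its top, in which the key stands with its shoulder on the top face, its blade's tip 4 mm above the table and its x along the slot (same yaw as the rest). Lift the key straight up by 30 mm or more to free it. Origin: centre of its underside. Place and yaw change.
- switch: fixed grey key switch box 120 x 120 x 70 mm with the lock cylinder upright in the middle of its top: a steel collar 60 mm across (inside 37 mm), its top 75.5 mm above the table, round a brass plug whose face lies 72 mm above the table. Origin: centre of its underside. Place (left or right of the key rest) and yaw change.
- keyway (a point): centre of the keyway's mouth in the plug's face, 72 mm above the table, z up; its axes stay with the box. The keyway is a vertical slot 16 mm (box x) by 7 mm (box y) with a 3 mm countersunk mouth, when the plug is at 0. Two sprung sticky pins 10 and 18 mm below the face, at the slot's narrow ends, must be pushed aside by the blade (up to some 15 N down on the key; small twists to and fro help); the key is home when its shoulder sits on the plug's face, its tip 26 mm below it.
- plug (a joint): turn of the plug, rad: 0 at rest (keyway along the box's x), grows clockwise seen from above, stop at 1.5. A spring returns it (0.02 N m at 0, 0.095 N m at the stop). The key has about 0.15 rad of play in the keyway, so the key turns that much farther than the plug.
- jar: bystander, not used: a closed screw-top jar, 48 mm across, 60 mm tall; origin near the centre of its underside
- handpiece: bystander, not used: a drill handpiece lying on the table, 165 mm long, 24 mm thick, black, brass and steel; origin near the centre of its underside
- carton: bystander, not used: a flat white carton 45 x 90 x 30 mm; origin near the centre of its underside
- dish: bystander, not used: an open steel bowl 90 mm across, 35 mm tall; origin near the centre of its underside
- driver: bystander, not used: a screwdriver 170 mm long lying on the table; origin near the centre of its underside
- bone_spare: bystander, not used: a second bone-coloured block, 60 x 42 x 30 mm, lying apart on the table, not under the gauge; origin near the centre of its underside

How it is judged:
By the outcome, as a careful person would: the job done as asked, in the order asked, and still so for the second after the job is handed in, while the arm keeps its last pose, push and grip.
It also fails if it takes over 64 s, if anything falls off the work surface, if the arm or the gripper's body presses on something with over 40 N, if the wrist force passes 120 N, or if a joint passes its speed limit or range.

## Robot

A 7-joint arm with a two-finger parallel gripper is mounted at the origin on the work surface. World frame = base frame: x ahead of the robot, y to its left, z up, the work surface at z = 0. Lengths are in m, angles in rad, forces in N, time in s.
With the tool pointing down it reaches from about 0.425 to 0.875 m from the base axis. Payload 4.7 kg.
Tool frame: the origin (TCP) lies on the centre line of the jaws, within the pads' length; the fingertips stand ahead of it and the grasp point (between the pads) lies 2 mm behind it (nose_length is the z of the fingertips in the tool frame, in m); z points along the fingers, y is the line along which they close (so a half turn about z gives the same grasp; the last joint's range is limited). The gripper opens to 87 mm and grips with 3 to 60 N. Pads are 19 mm wide; open, the fingers measure 117 mm over their backs; the gripper's body (75 mm by 190 mm) begins 51 mm behind the grasp point.
Start: joints at [-1.261, 0.321, -0.07, 1.45, 0.023, 1.371, -0.057], TCP at [0.19, 0.622, 0.215] pointing down, gripper open.
Joint ranges: [-2.86, 2.86], [-0.3, 2.09], [-1.38, 1.24], [0.06, 2.45], [-1.56, 4.7], [0.09, 2.05], [-2.69, 2.69]. Speed limits (rad/s): [2.57, 2.57, 3.14, 3.14, 3.14, 3.14, 3.14].

## Interface

Orientations are given as a rotation vector (axis times angle).
In Python, from bench import * gives the robot as it stands.
- The arm moves only by the tool send_rows, never from a script. Its arguments are lists of equal length, an entry for each row: "xyz": the shift along the tool's x, y, z in mm, a list of three; "dr": the turn, a rotation vector about the tool's x, y, z in rad, a list of three. A call has exactly 10 rows; each row is the pose to reach, as a shift and turn from the pose commanded when the call began, along the tool's axes at that moment; what a row does not reach only later rows make up. A row lasts 1/12 s, in which the tool goes at most 41.7 mm and 7.16 degrees, less where a joint would pass 70% of its speed; a pose out of reach is approached as far as the arm can. A call with a gripper value outside its range is refused whole. "jaw" is the finger opening in mm, from 0 to 87, set as the call begins (left out, the last holds). The fingers move at their own pace and stop on an object; "grip_force" is the grip in N (left out, the last holds). Time passes only in rows, so rows that repeat a pose let the fingers close, or fill a call up. It gives the time, the measured TCP pose, the force, the opening and the grip force at its end, in the units of the state.
- get_state(): the state, without advancing time (a new reading comes with each control period).
- get_image(name): name is "scene" or "top" or "wrist"; returns the picture (400x640x3 uint8, red, green, blue); there is no depth.
- calibration(name): a dict with "vfov" (degrees; the focal length in pixels is half the picture's height over the tangent of half this angle, whatever the lens; pixels are square), "cx", "cy" (the principal point, pixels), "k1" (the pictures are not rectified: a ray, as slopes to the right and down, at radius r is drawn at 1 + k1 r^2 times it, then the intrinsics apply), "rvec" (rotation vector, rad) and "tvec" (3), from world to camera coordinates, as OpenCV has them; the wrist camera has in their place "hand_eye" (4x4, takes a point from camera to tool coordinates, whose origin is the TCP and whose axes are the flange's). Camera axes: x right, y down, z forward; pixel columns grow to the right and rows downward; lengths in m; the calibration is good to about 2 mm. A picture is of the moment at which its call begins: read the wrist's pose just before it. calibration takes no time and is no camera call.
- close_job(): hands the job in; it is judged then, once.
The state is a dict: "time": time; "joint_positions": joint angles; "qd": joint speeds; "joint_torque": joint torques, N m; "position": TCP position; "tool_rot": TCP orientation; "ft_force": force on the tool from outside, world axes, zero at the start; "torque": the same for the moment, N m; "grip_width": opening from 0.0 (shut) to 1.0 (fully open); "grip_force": force on a finger pad.
Only numpy, scipy, OpenCV 4.12 (cv2) and the standard library are available. Lean on these libraries where they do the work, as an engineer would, in place of code of your own. Each camera call takes 0.05 s, during which the arm holds its last target. There are 200 camera calls.

## Working session

There is one attempt and no reset: what is moved stays moved. The work goes in short steps, Python scripts to look and compute and a tool call to move; the robot and the scene stay as the last step left them, time stands still between calls to the robot, and variables do not carry over. Pictures are saved under pics/ and viewed, at most 10 in all, crops included, and the job is handed in when it is done.

Besides the shell and the picture viewer there is one more tool, called after "Call:" as a command line: name --argument value ..., lists and objects as JSON in quotes. send_rows: Moves the arm, as the interface text tells. Its arguments: {"type":"object","properties":{"xyz":{"type":"array"},"dr":{"type":"array"},"jaw":{"type":"number"},"grip_force":{"type":"number"}},"required":["xyz","dr"]}

```bash
ls; mkdir -p pics
python3 - <<'E'
from bench import *
import cv2,numpy as np
s=get_state();print({k:np.round(v,3) for k,v in s.items()})
for n in ["scene","top","wrist"]:
    im=get_image(n);cv2.imwrite(f"pics/{n}0.png",im[:,:,::-1]);print(n,calibration(n))
E
```

```text
pics
{'time': np.float64(0.0), 'joint_positions': array([-1.261,  0.322, -0.07 ,  1.452,  0.023,  1.371, -0.057]), 'qd': array([ 0.001,  0.003,  0.   , -0.001, -0.001, -0.001,  0.001]), 'joint_torque': array([-0.0000e+00, -4.9130e+01, -4.0400e-01, -3.1253e+01, -6.4000e-02,
        4.4000e-02,  0.0000e+00]), 'position': array([0.189, 0.621, 0.214]), 'tool_rot': array([-4.630e-01, -3.107e+00,  3.000e-03]), 'ft_force': array([ 0.597, -0.395, -0.24 ]), 'torque': array([ 0.024, -0.003, -0.036]), 'grip_force': np.float64(0.0), 'grip_width': np.float64(1.004)}
scene {'vfov': 54.46459169062011, 'cx': 323.00461362298233, 'cy': 203.77185882213632, 'k1': -0.020712783089806314, 'rvec': array([ 2.2841555 ,  0.71205241, -0.29832379]), 'tvec': array([-0.44782025, -0.08436734,  1.38233037])}
top {'vfov': 47.14633160861706, 'cx': 325.8344689691635, 'cy': 200.86218343718846, 'k1': 0.0022886551335254334, 'rvec': array([ 2.14441781, -2.12408347,  0.18888637]), 'tvec': array([0.01778087, 0.55909117, 1.4639506 ])}
wrist {'vfov': 68.81632079209596, 'cx': 315.47527042102877, 'cy': 206.2116723032306, 'k1': -0.018704966460605793, 'hand_eye': array([[ 7.14051190e-04, -9.57049964e-01, -2.89922156e-01,
         7.95203211e-02],
       [ 9.99999661e-01,  8.02154785e-04, -1.85054019e-04,
        -2.03822613e-04],
       [ 4.09668387e-04, -2.89921925e-01,  9.57050213e-01,
        -1.70201022e-01],
       [ 0.00000000e+00,  0.00000000e+00,  0.00000000e+00,
         1.00000000e+00]])}
```

View pics/scene0.png

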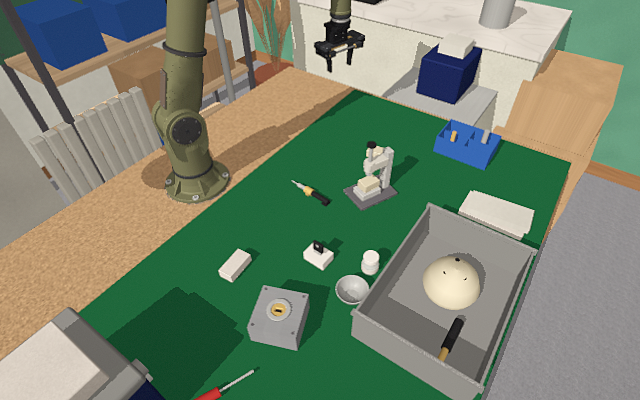

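View pics/top0.png

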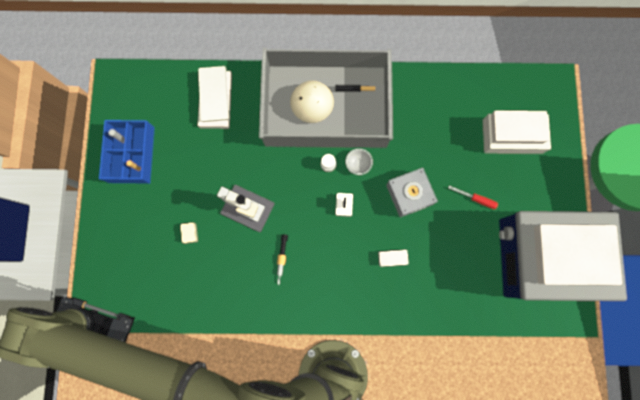

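Scene shows the gauge cap at about (372,146), the key bow at (319,243) and the plug at (279,310). In the top view they're at (243,200), (345,203) and (414,190). I'll enlarge these for precise points.

```bash
cat > h.py <<'E'
from bench import *
import cv2,numpy as np
from scipy.spatial.transform import Rotation as R
from scipy.optimize import least_squares
def cam(n,st=None):
    c=calibration(n)
    f=200/np.tan(np.radians(c["vfov"])/2)
    if n=="wrist":
        T=np.eye(4);T[:3,:3]=R.from_rotvec(st["tool_rot"]).as_matrix();T[:3,3]=st["position"]
        M=np.linalg.inv(T@np.array(c["hand_eye"]))
    else:
        M=np.eye(4);M[:3,:3]=R.from_rotvec(c["rvec"]).as_matrix();M[:3,3]=c["tvec"]
    return dict(f=f,cx=c["cx"],cy=c["cy"],k=c["k1"],M=M)
def proj(C,P):
    p=np.atleast_2d(P)@C["M"][:3,:3].T+C["M"][:3,3]
    s=p[:,:2]/p[:,2:];s=s*(1+C["k"]*(s**2).sum(1,keepdims=True))
    return s*C["f"]+[C["cx"],C["cy"]]
def atz(C,uv,z):
    """point on the pixel's ray at height z"""
    f=lambda q:(proj(C,[q[0],q[1],z])[0]-uv)
    return np.r_[least_squares(f,[0.6,0]).x,z]
def tri(obs):
    r=least_squares(lambda P:np.concatenate([proj(C,P)[0]-uv for C,uv in obs]),[0.6,0,0.1])
    return r.x,np.sqrt(np.mean(r.fun**2))
def crops(im,boxes,name,size=(400,300)):
    """2x2 sheet of boxes (x0,y0,w,h)"""
    t=[cv2.resize(im_[y:y+h,x:x+w],size,interpolation=cv2.INTER_CUBIC) for im_,(x,y,w,h) in zip(im,boxes)]
    cv2.imwrite(name,np.vstack([np.hstack(t[:2]),np.hstack(t[2:4])]))
E
python3 - <<'E'
from h import *
S=cam("scene");T=cam("top")
for n,a,b in [("cap",(372,146),(243,200)),("bow",(319,241),(345,203)),("plug",(279,310),(414,190))]:
    print(n,tri([(S,np.array(a)),(T,np.array(b))]))
s=cv2.imread("pics/scene0.png");t=cv2.imread("pics/top0.png")
crops([s,t,s,t],[(330,130,80,60),(210,175,80,60),(290,230,60,45),(320,180,60,45)],"pics/c1.png")
crops([s,t,s,t],[(240,280,80,60),(380,160,80,60),(290,230,60,45),(320,180,60,45)],"pics/c2.png")
E
```

```text
cap (array([0.53446394, 0.26979251, 0.20948035]), np.float64(1.0093132578718977))
bow (array([ 0.5513989 , -0.03470583,  0.07931618]), np.float64(1.1935287466195885))
plug (array([ 0.59496325, -0.26051904,  0.07706455]), np.float64(0.67109408225122))
```

View pics/c1.png

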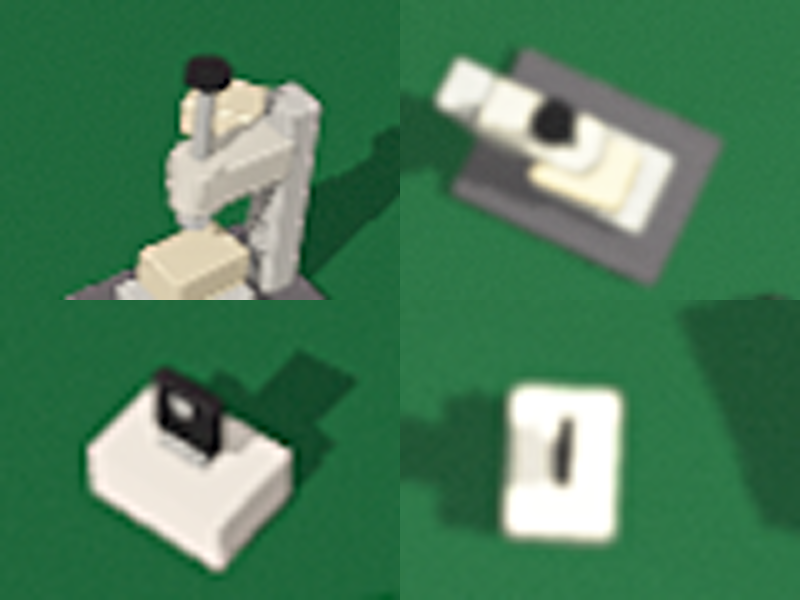

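Crop: cap top middle is at scene (372,143.2) and top (240.7,198.8). The key bow runs nearly along world x, at top (344.5,202.5). Next I'll view the switch.

View pics/c2.png

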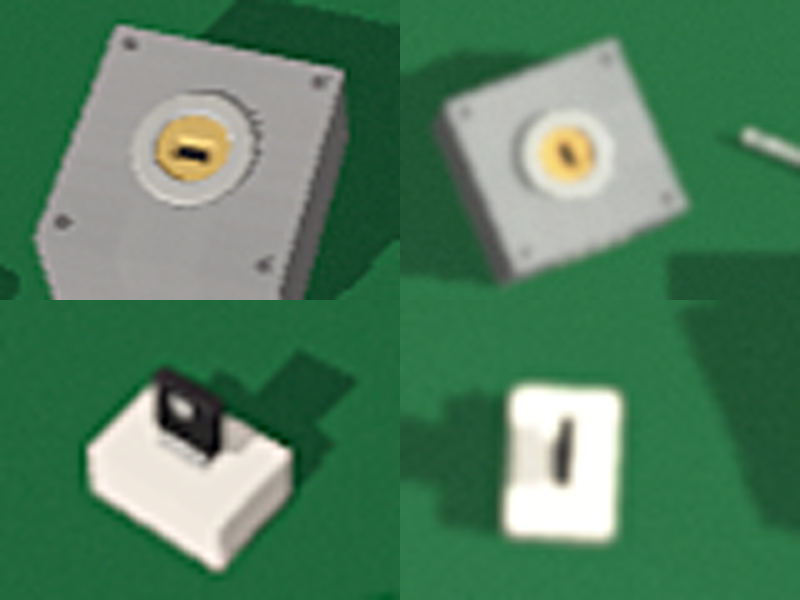

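```bash
cat >> h.py <<'E'
def Ryaw(phi): return R.from_euler("z",phi)*R.from_matrix(np.diag([1.,-1,-1]))
def plan(p,phi,st=None):
    """shift (mm) and turn in the tool frame from the measured pose to tool-down pose p, tool-x yaw phi"""
    st=st or get_state();r=R.from_rotvec(st["tool_rot"])
    return np.round(r.inv().apply(np.array(p)-st["position"])*1e3,1),np.round((r.inv()*Ryaw(phi)).as_rotvec(),3)
def yaw(st):
    x=R.from_rotvec(st["tool_rot"]).as_matrix()[:,0];return np.arctan2(x[1],x[0])
E
python3 - <<'E'
from h import *
import bench
print(dir(bench), getattr(bench,"nose_length",None))
S=cam("scene");T=cam("top")
print(tri([(S,np.array((372,143.2))),(T,np.array((240.7,198.8)))]))
st=get_state();print(yaw(st))
print(plan([0.53,0.27,0.30],np.radians(120)))
E
```

```text
['MotionError', '__builtins__', '__cached__', '__doc__', '__file__', '__loader__', '__name__', '__package__', '__spec__', 'calibration', 'close_job', 'get_image', 'get_state', 'nose_length'] 0.017
(array([0.53440405, 0.27354155, 0.21824218]), np.float64(0.4078951305575582))
2.8458256137430284
(array([-428.2, -236.9,  -85.7]), array([-0.001,  0.001,  0.751]))
```

Keyway centre is at scene (278.4,310.8) and top (413.8,190.6), with yaw about +20°. The cap triangulates to z 0.218, which matches the expected 0.216. Now moving above the cap with the jaws closed.

Call:
send_rows --xyz '[[0,0,-25],[-15,-8,-50],[-45,-25,-70],[-80,-44,-80],[-115,-64,-85],[-150,-83,-85],[-185,-102,-85],[-220,-122,-85],[-255,-141,-85],[-290,-160,-85]]' --dr '[[0,0,0],[0,0,0],[0,0,0],[0,0,0],[0,0,0],[0,0,0],[0,0,0],[0,0,0],[0,0,0],[0,0,0]]' --jaw 0 --grip_force 20

```text
time: 0.98
position: [0.4213, 0.3824, 0.2997]
tool_rot: [-0.463, -3.107, -0.0]
ft_force: [-0.2, 0.9, -0.8]
grip_width: 0.326
grip_force: 0.0
```

Call:
send_rows --xyz '[[-32,-18,0],[-60,-33,0],[-85,-47,0],[-105,-58,0],[-120,-67,0],[-130,-73,0],[-136,-76,0],[-138,-77,0],[-138,-77,0],[-138,-77,0]]' --dr '[[0,0,0],[0,0,0],[0,0,0],[0,0,0],[0,0,0],[0,0,0],[0,0,0],[0,0,0],[0,0,0],[0,0,0]]'

```text
time: 1.82
position: [0.529, 0.2717, 0.2997]
tool_rot: [-0.46, -3.107, -0.001]
ft_force: [-0.0, 0.6, 0.6]
grip_width: 0.004
grip_force: 0.0
```

Run:
```python
from h import *
st=get_state();im=get_image("wrist");cv2.imwrite("pics/w1.png",im[:,:,::-1])
C=cam("wrist",st)
print(st["time"],st["position"],yaw(st),st["joint_positions"][6],st["grip_width"],st["ft_force"])
print(proj(C,[[0.5344,0.2735,0.216],[0.5344,0.2735,0.094]]))
# dark cap blob
g=im.max(2);m=(g<60).astype(np.uint8)
n,l,s,c=cv2.connectedComponentsWithStats(m)
for i in range(1,n):
    if s[i,4]>150: print(s[i],c[i])
```

```text
1.8167 [0.52895211 0.27172095 0.29966571] 2.847874069770089 0.7935896141203137 0.004283471325067937 [-0.01556155  0.63298648  0.62946783]
[[319.29042142 213.93088127]
 [318.13036953 184.77257889]]
[222  94  21  47 330] [231.44848485 119.43333333]
[308 192  32  31 689] [323.71843251 207.43976778]
[120 233  24  27 329] [131.84802432 245.3768997 ]
[ 196  238  119   44 3129] [261.52221157 265.26589965]
[ 317  238  119   43 3120] [369.59294872 265.32435897]
[    0   250   640   150 40413] [310.49004033 345.21206048]
[298 305  17  27 276] [305.77898551 316.42028986]
[317 305  17  22 242] [324.35123967 314.80165289]
```

View pics/w1.png

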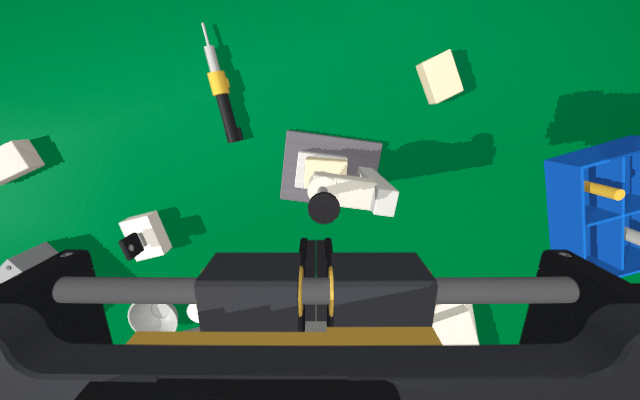

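The wrist view shows the cap's round top at (323.7,207.4), closed fingers just below it and the block under the foot.

Run:
```python
from h import *
st=get_state();C=cam("wrist",st);uv=np.array((323.7,207.4))
print(atz(C,uv,0.216))
print(tri([(C,uv),(cam("scene"),np.array((372,143.2))),(cam("top"),np.array((240.7,198.8)))]))
p=atz(C,uv,0.216);print(plan([p[0],p[1],0.24],yaw(st)))
```

```text
[0.52955095 0.27917572 0.216     ]
(array([0.53137027, 0.27861762, 0.21149504]), np.float64(0.9342240043675208))
(array([ 1.5,  7.2, 59.7]), array([ 0.   , -0.001, -0.   ]))
```

Call:
send_rows --xyz '[[1,6.5,12],[1,6.5,30],[1,6.5,45],[1,6.5,55],[1,6.5,61],[1,6.5,66],[1,6.5,71],[1,6.5,76],[1,6.5,80],[1,6.5,82]]' --dr '[[0,0,0],[0,0,0],[0,0,0],[0,0,0],[0,0,0],[0,0,0],[0,0,0],[0,0,0],[0,0,0],[0,0,0]]'

```text
time: 2.7
position: [0.5308, 0.2768, 0.2175]
tool_rot: [0.463, 3.107, 0.0]
ft_force: [-0.3, -0.3, 0.2]
grip_width: 0.003
grip_force: 0.0
```

Call:
send_rows --xyz '[[0,0,0.5],[0,0,1],[0,0,1.5],[0,0,2],[0,0,2.5],[0,0,3],[0,0,3.5],[0,0,4],[0,0,4],[0,0,4]]' --dr '[[0,0,0],[0,0,0],[0,0,0],[0,0,0],[0,0,0],[0,0,0],[0,0,0],[0,0,0],[0,0,0],[0,0,0]]'

```text
time: 3.53
position: [0.5308, 0.2768, 0.2137]
tool_rot: [-0.463, -3.107, -0.0]
ft_force: [0.4, 0.5, 0.2]
grip_width: 0.004
grip_force: 0.0
```

Run:
```python
from h import *
st=get_state();w=get_image("wrist")[:,:,::-1];s=get_image("scene")[:,:,::-1]
a=cv2.resize(w[120:345,170:470],(400,300));b=cv2.resize(s[105:195,310:430],(400,300),interpolation=cv2.INTER_CUBIC)
cv2.imwrite("pics/w2.png",np.hstack([a,b]))
C=cam("wrist",st);S=cam("scene")
for P in ([0.530,.278,.216],[.530,.278,.197],[.530,.278,.181]): print(proj(C,P),proj(S,P))
print(nose_length)
```

```text
[[317.26705312 248.1944944 ]] [[370.83535557 142.67650477]]
[[317.11604755 236.44171601]] [[370.33571422 147.70308493]]
[[317.00842575 228.06911285]] [[369.92348024 151.84808811]]
0.017
```

View pics/w2.png

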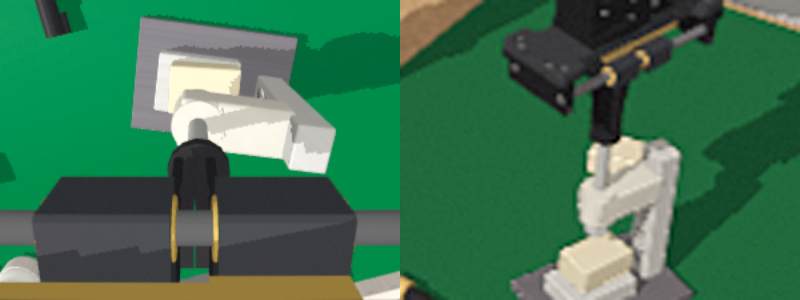

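Run:
```python
from h import *
print([np.round(get_state()["ft_force"],1) for _ in range(3)], get_state()["joint_torque"].round(2))
s=get_image("scene")[:,:,::-1];o=cv2.imread("pics/scene0.png")
f=lambda i:cv2.resize(i[125:195,345:397],(400,540),interpolation=cv2.INTER_CUBIC)
cv2.imwrite("pics/w3.png",np.hstack([f(o),f(s)]))
```

```text
[array([-0.1, -0.7, -0. ]), array([-0.1, -0.7, -0. ]), array([-0.1, -0.7, -0. ])] [-0.000e+00 -4.164e+01  1.840e+00 -3.097e+01 -1.000e-02  8.000e-02
  0.000e+00]
```

View pics/w3.png

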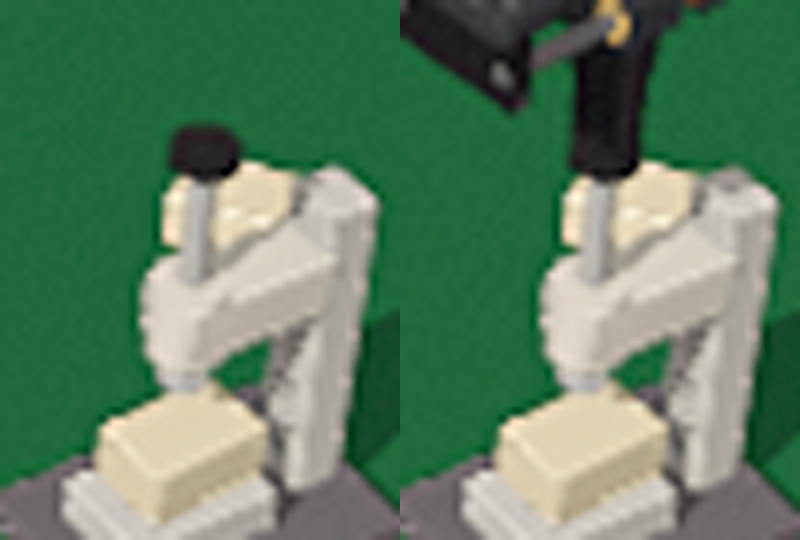

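Run:
```python
from h import *
st=get_state();C=cam("wrist",st);r=R.from_rotvec(st["tool_rot"])
for t in ([0,0,.017],[.0095,0,.017],[0,0,0],[.0095,0,0],[.0095,0,-.03],[-.0095,0,.017]):
    print(t,proj(C,st["position"]+r.apply(t)))
o=cv2.imread("pics/w1.png");w=get_image("wrist")[:,:,::-1]
f=lambda i:cv2.resize(i[180:340,260:380],(400,533),interpolation=cv2.INTER_CUBIC)
g=lambda i:np.clip(f(i).astype(float)*3,0,255)
cv2.imwrite("pics/w4.png",np.hstack([g(o),g(w)]))
```

```text
[0, 0, 0.017] [[315.79743691 237.73079759]]
[0.0095, 0, 0.017] [[315.81185322 224.86130463]]
[0, 0, 0] [[315.81463372 248.21963473]]
[0.0095, 0, 0] [[315.83061102 234.37044531]]
[0.0095, 0, -0.03] [[315.87327884 256.02317048]]
[-0.0095, 0, 0.017] [[315.78339042 250.24784806]][ WARN:0@0.313] global loadsave.cpp:1063 imwrite_ Unsupported depth image for selected encoder is fallbacked to CV_8U.
```

View pics/w4.png

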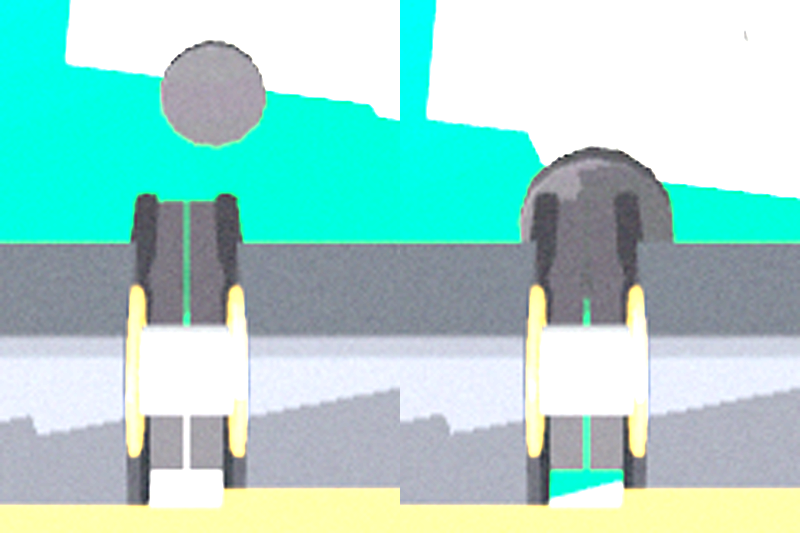

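Cap hasn't moved and the force is nil, so the tips are still just above it. I'll continue down slowly, watching the force.

Call:
send_rows --xyz '[[0,0,0.8],[0,0,1.6],[0,0,2.4],[0,0,3.2],[0,0,4],[0,0,4.8],[0,0,5.6],[0,0,6.4],[0,0,7.2],[0,0,8]]' --dr '[[0,0,0],[0,0,0],[0,0,0],[0,0,0],[0,0,0],[0,0,0],[0,0,0],[0,0,0],[0,0,0],[0,0,0]]'

```text
time: 4.57
position: [0.5308, 0.2768, 0.2059]
tool_rot: [0.463, 3.107, 0.0]
ft_force: [-0.8, -0.3, 2.5]
grip_width: 0.006
grip_force: 1.0
```

Run:
```python
from h import *
print(get_state()["ft_force"])
s=get_image("scene")[:,:,::-1];w=get_image("wrist")[:,:,::-1]
f=lambda i:cv2.resize(i[125:195,345:397],(400,540),interpolation=cv2.INTER_CUBIC)
g=np.clip(cv2.resize(w[180:342,260:380],(400,540)).astype(float)*2,0,255).astype(np.uint8)
cv2.imwrite("pics/w5.png",np.hstack([f(s),g]))
```

```text
[-0.8020564  -0.33927196  2.47900838]
```

View pics/w5.png

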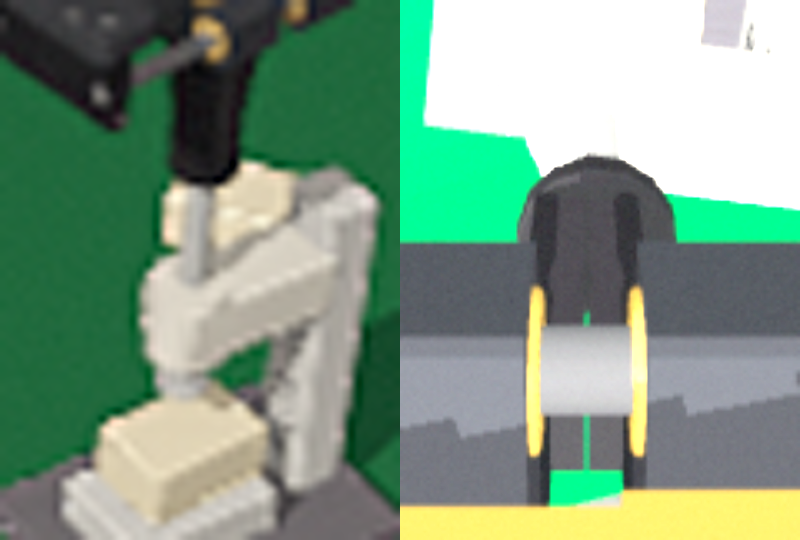

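The plunger has moved a little under a 2.5 N push (scene foot at crop (180,385)), so contact is on the cap. Continuing.

Call:
send_rows --xyz '[[0,0,0.8],[0,0,1.6],[0,0,2.4],[0,0,3.2],[0,0,4],[0,0,4.8],[0,0,5.6],[0,0,6.4],[0,0,7],[0,0,7]]' --dr '[[0,0,0],[0,0,0],[0,0,0],[0,0,0],[0,0,0],[0,0,0],[0,0,0],[0,0,0],[0,0,0],[0,0,0]]'

```text
time: 5.5
position: [0.5308, 0.2768, 0.1986]
tool_rot: [-0.463, -3.107, -0.0]
ft_force: [-0.3, -0.4, 2.9]
grip_width: 0.001
grip_force: 1.0
```

Call:
send_rows --xyz '[[0,0,0.5],[0,0,1],[0,0,1.5],[0,0,2],[0,0,2.5],[0,0,3],[0,0,3.5],[0,0,4],[0,0,4],[0,0,4]]' --dr '[[0,0,0],[0,0,0],[0,0,0],[0,0,0],[0,0,0],[0,0,0],[0,0,0],[0,0,0],[0,0,0],[0,0,0]]'

```text
time: 6.33
position: [0.5308, 0.2768, 0.1947]
tool_rot: [0.463, 3.107, 0.0]
ft_force: [-1.6, -0.6, 1.9]
grip_width: 0.004
grip_force: 1.1
```

Call:
send_rows --xyz '[[0,0,0.5],[0,0,1],[0,0,1.5],[0,0,2],[0,0,2.5],[0,0,3],[0,0,3.5],[0,0,4],[0,0,4],[0,0,4]]' --dr '[[0,0,0],[0,0,0],[0,0,0],[0,0,0],[0,0,0],[0,0,0],[0,0,0],[0,0,0],[0,0,0],[0,0,0]]'

```text
time: 7.17
position: [0.5308, 0.2768, 0.1907]
tool_rot: [0.463, 3.107, 0.0]
ft_force: [-1.0, -0.6, 1.7]
grip_width: 0.007
grip_force: 1.3
```

Call:
send_rows --xyz '[[0,0,0.5],[0,0,1],[0,0,1.5],[0,0,2],[0,0,2.5],[0,0,3],[0,0,3.5],[0,0,4],[0,0,4],[0,0,4]]' --dr '[[0,0,0],[0,0,0],[0,0,0],[0,0,0],[0,0,0],[0,0,0],[0,0,0],[0,0,0],[0,0,0],[0,0,0]]'

```text
time: 8.0
position: [0.5308, 0.2768, 0.1867]
tool_rot: [0.463, 3.107, 0.0]
ft_force: [-0.7, -0.8, 1.8]
grip_width: 0.004
grip_force: 1.4
```

```bash
python3 - <<'E'
from h import *
from h import _ if False else np
E
python3 - <<'E'
from h import *
s=get_image("scene").astype(int);o=cv2.imread("pics/scene0.png")[:,:,::-1].astype(int)
# foot column brightness profile under head, before / now
for y in range(166,186): print(y,o[y,365:374].sum(1).tolist() if 0 else o[y,366:373].mean(1).astype(int).tolist(), s[y,366:373].mean(1).astype(int).tolist())
print(get_state()["ft_force"])
E
```

```text
166 [211, 213, 209, 212, 201, 181, 179] [212, 213, 209, 212, 202, 181, 178]
167 [212, 213, 207, 206, 190, 169, 175] [212, 213, 208, 207, 192, 170, 175]
168 [212, 213, 206, 203, 190, 171, 173] [212, 213, 207, 202, 189, 172, 174]
169 [212, 214, 206, 199, 184, 169, 173] [213, 215, 207, 200, 185, 170, 173]
170 [215, 212, 206, 192, 176, 169, 173] [215, 213, 205, 193, 177, 170, 173]
171 [219, 213, 207, 188, 170, 173, 176] [224, 216, 207, 191, 171, 176, 178]
172 [205, 207, 204, 195, 188, 179, 145] [187, 203, 210, 198, 192, 178, 141]
173 [191, 192, 187, 162, 167, 162, 94] [109, 172, 193, 168, 129, 110, 80]
174 [179, 197, 187, 173, 177, 171, 140] [100, 168, 186, 155, 143, 185, 190]
175 [116, 176, 185, 173, 173, 191, 184] [110, 173, 185, 152, 180, 217, 199]
176 [173, 202, 203, 200, 198, 207, 186] [149, 182, 184, 148, 149, 174, 166]
177 [207, 208, 206, 205, 205, 206, 200] [182, 185, 181, 143, 154, 169, 152]
178 [206, 205, 204, 204, 204, 204, 205] [180, 183, 176, 149, 168, 166, 143]
179 [204, 204, 204, 203, 204, 203, 203] [187, 186, 178, 180, 175, 157, 144]
180 [204, 203, 203, 204, 203, 203, 204] [190, 186, 179, 179, 164, 142, 179]
181 [205, 204, 204, 204, 205, 206, 205] [203, 203, 202, 202, 200, 197, 204]
182 [205, 205, 205, 205, 205, 205, 207] [207, 207, 208, 207, 208, 208, 209]
183 [205, 204, 205, 206, 206, 209, 212] [206, 206, 206, 206, 207, 210, 212]
184 [205, 206, 208, 209, 213, 195, 175] [205, 207, 207, 209, 213, 196, 175]
185 [207, 209, 213, 195, 175, 170, 160] [207, 210, 213, 197, 176, 170, 161]
[-0.94112202 -0.57715957  3.12570034]  File "<stdin>", line 2
    from h import _ if False else np
                    ^^
SyntaxError: invalid syntax
```

Call:
send_rows --xyz '[[0,0,0.5],[0,0,1],[0,0,1.5],[0,0,2],[0,0,2.5],[0,0,3],[0,0,3.5],[0,0,4],[0,0,4],[0,0,4]]' --dr '[[0,0,0],[0,0,0],[0,0,0],[0,0,0],[0,0,0],[0,0,0],[0,0,0],[0,0,0],[0,0,0],[0,0,0]]'

```text
time: 8.88
position: [0.5308, 0.2768, 0.1827]
tool_rot: [0.463, 3.107, 0.0]
ft_force: [-1.1, -0.4, 3.3]
grip_width: 0.009
grip_force: 1.6
```

Call:
send_rows --xyz '[[0,0,0.5],[0,0,1],[0,0,1.5],[0,0,2],[0,0,2.5],[0,0,3],[0,0,3.5],[0,0,4],[0,0,4],[0,0,4]]' --dr '[[0,0,0],[0,0,0],[0,0,0],[0,0,0],[0,0,0],[0,0,0],[0,0,0],[0,0,0],[0,0,0],[0,0,0]]'

```text
time: 9.72
position: [0.5308, 0.2768, 0.1787]
tool_rot: [0.463, 3.107, 0.0]
ft_force: [-0.7, 0.5, 2.9]
grip_width: 0.005
grip_force: 1.7
```

Call:
send_rows --xyz '[[0,0,0.5],[0,0,1],[0,0,1.5],[0,0,2],[0,0,2.5],[0,0,3],[0,0,3.5],[0,0,4],[0,0,4],[0,0,4]]' --dr '[[0,0,0],[0,0,0],[0,0,0],[0,0,0],[0,0,0],[0,0,0],[0,0,0],[0,0,0],[0,0,0],[0,0,0]]'

```text
time: 10.55
position: [0.5309, 0.2768, 0.1771]
tool_rot: [0.463, 3.107, 0.002]
ft_force: [-5.2, -3.8, 15.0]
grip_width: 0.002
grip_force: 7.0
```

Run:
```python
from h import *
s=get_image("scene").astype(int)
for y in range(174,192): print(y, s[y,363:376].mean(1).astype(int).tolist())
print(get_state()["ft_force"])
```

```text
174 [63, 62, 52, 99, 169, 186, 155, 143, 186, 190, 132, 52, 57]
175 [66, 59, 48, 108, 171, 186, 153, 180, 218, 198, 150, 94, 71]
176 [52, 49, 100, 157, 185, 184, 149, 154, 177, 165, 154, 154, 127]
177 [101, 179, 206, 195, 186, 182, 149, 141, 154, 152, 151, 151, 197]
178 [204, 210, 210, 191, 181, 178, 143, 137, 155, 150, 180, 199, 210]
179 [212, 207, 196, 184, 183, 175, 136, 124, 146, 179, 205, 209, 206]
180 [207, 199, 186, 182, 182, 171, 154, 159, 187, 205, 208, 206, 206]
181 [207, 193, 181, 182, 180, 182, 181, 163, 186, 210, 207, 206, 209]
182 [206, 203, 194, 187, 190, 182, 169, 159, 188, 210, 210, 213, 195]
183 [204, 206, 205, 204, 194, 192, 202, 200, 207, 214, 196, 176, 168]
184 [213, 204, 206, 207, 205, 205, 212, 215, 197, 176, 170, 159, 162]
185 [214, 212, 205, 208, 210, 214, 197, 177, 169, 160, 162, 164, 163]
186 [203, 213, 215, 213, 197, 177, 170, 161, 162, 164, 163, 162, 161]
187 [199, 205, 202, 187, 169, 161, 163, 162, 163, 161, 160, 156, 181]
188 [199, 201, 195, 174, 160, 163, 163, 162, 160, 156, 184, 189, 190]
189 [199, 200, 195, 175, 161, 163, 162, 159, 187, 190, 192, 200, 197]
190 [200, 201, 186, 164, 160, 160, 158, 165, 194, 201, 197, 200, 202]
191 [198, 199, 181, 155, 156, 167, 187, 196, 199, 200, 208, 205, 177]
[-5.16539748 -2.82566647 13.68115492]
```

The force jumped to 15 N, so the foot is on the block. Now I'll retract, open the jaws and go over to the key.

Call:
send_rows --xyz '[[0,0,-3],[0,0,-10],[0,0,-20],[0,0,-33],[0,0,-48],[0,0,-64],[0,0,-76],[0,0,-82],[0,0,-85],[0,0,-85]]' --dr '[[0,0,0],[0,0,0],[0,0,0],[0,0,0],[0,0,0],[0,0,0],[0,0,0],[0,0,0],[0,0,0],[0,0,0]]'

```text
time: 11.43
position: [0.5309, 0.2769, 0.2602]
tool_rot: [0.463, 3.107, 0.001]
ft_force: [-0.2, -0.7, -0.1]
grip_width: 0.006
grip_force: 0.0
```

Call:
send_rows --xyz '[[-6,-16,0],[-17,-45,0],[-30,-79,0],[-42,-113,0],[-55,-147,0],[-67,-180,0],[-80,-214,0],[-91,-243,0],[-100,-266,0],[-106,-282,0]]' --dr '[[0,0,0],[0,0,0],[0,0,-0.03],[0,0,-0.06],[0,0,-0.1],[0,0,-0.15],[0,0,-0.2],[0,0,-0.25],[0,0,-0.29],[0,0,-0.3]]' --jaw 60

```text
time: 12.27
position: [0.5487, -0.029, 0.2589]
tool_rot: [0.002, -3.14, 0.002]
ft_force: [-0.2, 0.3, -0.2]
grip_width: 0.649
grip_force: 0.0
```

Call:
send_rows --xyz '[[0,-5,5],[0,-8,12],[0,-10,20],[0,-10,28],[0,-10,34],[0,-10,38],[0,-10,40],[0,-10,40],[0,-10,40],[0,-10,40]]' --dr '[[0,0,0],[0,0,0],[0,0,0],[0,0,0],[0,0,0],[0,0,0],[0,0,0],[0,0,0],[0,0,0],[0,0,0]]'

```text
time: 13.1
position: [0.5503, -0.0337, 0.2202]
tool_rot: [-0.007, 3.141, 0.0]
ft_force: [-0.1, -0.2, 0.1]
grip_width: 0.687
grip_force: 0.0
```

Run:
```python
from h import *
st=get_state();im=get_image("wrist");cv2.imwrite("pics/k1.png",im[:,:,::-1])
C=cam("wrist",st);np.save("k1.npy",np.r_[st["position"],st["tool_rot"]])
print(st["time"],st["position"],yaw(st),st["joint_positions"],st["ft_force"])
print(proj(C,[[0.5514,-.0347,0.075],[.5514,-.0347,.03],[.535,-.0347,.075],[.568,-.0347,.075]]))
g=im.max(2);m=(g<60).astype(np.uint8)
n,l,s,c=cv2.connectedComponentsWithStats(m)
for i in range(1,n):
    if s[i,4]>60: print(s[i],c[i])
s=get_image("scene").astype(int);o=cv2.imread("pics/scene0.png")[:,:,::-1].astype(int)
print("gauge diff",np.abs(s-o)[130:195,350:392].mean())
```

```text
13.1 [ 0.55032541 -0.0336748   0.22019437] -3.1371606505387057 [-0.41331942  0.1071721   0.4616223   1.70796615 -0.04916116  1.33701533
  1.63259703] [-0.0808932  -0.19036723  0.06442454]
[[314.84216244 193.35191291]
 [314.92187214 184.48655041]
 [314.90971229 178.86519938]
 [314.77582186 207.59263215]]
[465  37  36  66 674] [483.28189911  72.68249258]
[312 173   9  33 210] [316.26190476 189.41428571]
[ 220  238   47   40 1126] [249.84458259 261.6625222 ]
[ 365  238   47   40 1118] [381.21824687 261.76833631]
[    0   250   640   150 46714] [307.46611294 338.45718628]
[ 377  305   64   27 1233] [407.04460665 317.53933496]
gauge diff 7.400488400488401
```

Call:
send_rows --xyz '[[0,0,5],[0,0,13],[0,0,23],[0,0,34],[0,0,45],[0,0,54],[0,0,60],[0,0,63],[0,0,64],[0,0,64]]' --dr '[[0,0,0],[0,0,0],[0,0,0],[0,0,0],[0,0,0],[0,0,0],[0,0,0],[0,0,0],[0,0,0],[0,0,0]]'

```text
time: 14.03
position: [0.5501, -0.0339, 0.1557]
tool_rot: [-0.006, 3.141, -0.0]
ft_force: [0.3, -0.3, 0.5]
grip_width: 0.688
grip_force: 0.0
```

```bash
python3 - <<'E'
from h import *
st=get_state();im=get_image("wrist");cv2.imwrite("pics/k2.png",im[:,:,::-1])
np.save("k2.npy",np.r_[st["position"],st["tool_rot"]])
print(st["time"],st["position"],yaw(st))
im1=cv2.imread("pics/k1.png")[:,:,::-1]
# grey-level ascii-ish profile of the bow's columns, view 1 and 2
for I,r0,r1,xs in((im1,166,212,range(311,323)),(im,166,236,range(308,326))):
    print("--")
    for y in range(r0,r1,2): print(y,I[y,xs[0]:xs[-1]+1].mean(1).astype(int).tolist())
E
python3 -c "
import cv2;a=cv2.imread('pics/k1.png');b=cv2.imread('pics/k2.png')
import numpy as np
f=lambda i,x,y,w,h:cv2.resize(i[y:y+h,x:x+w],(400,600),interpolation=cv2.INTER_CUBIC)
cv2.imwrite('pics/k12.png',np.clip(np.hstack([f(a,285,150,64,96),f(b,275,150,80,120)]).astype(float)*1.6,0,255).astype(np.uint8))"
```

```text
14.0333 [ 0.55010718 -0.03387903  0.15572058] -3.137504909600228
--
166 [255, 255, 255, 255, 255, 255, 255, 255, 255, 255, 255, 255]
168 [255, 255, 255, 255, 255, 255, 255, 255, 255, 255, 255, 255]
170 [255, 255, 255, 255, 255, 255, 255, 255, 255, 255, 255, 255]
172 [255, 255, 253, 251, 247, 247, 247, 249, 251, 255, 255, 255]
174 [255, 251, 110, 38, 36, 35, 32, 31, 45, 173, 255, 255]
176 [255, 173, 41, 40, 36, 33, 33, 32, 33, 43, 158, 220]
178 [239, 186, 44, 46, 47, 47, 42, 42, 36, 38, 122, 220]
180 [241, 147, 56, 58, 59, 57, 55, 53, 47, 48, 149, 220]
182 [248, 145, 58, 58, 60, 58, 56, 56, 45, 45, 147, 220]
184 [237, 99, 59, 59, 60, 58, 55, 51, 45, 53, 188, 220]
186 [240, 100, 58, 60, 58, 57, 54, 52, 42, 51, 188, 220]
188 [241, 93, 59, 59, 57, 56, 53, 53, 44, 54, 198, 219]
190 [235, 51, 57, 60, 58, 55, 54, 51, 40, 61, 220, 219]
192 [237, 54, 61, 58, 58, 55, 52, 51, 42, 68, 219, 219]
194 [226, 55, 60, 56, 56, 53, 50, 47, 45, 132, 255, 255]
196 [231, 55, 57, 56, 55, 53, 53, 45, 43, 131, 255, 255]
198 [230, 57, 59, 55, 54, 53, 49, 46, 54, 187, 255, 255]
200 [185, 56, 57, 54, 52, 51, 52,
[... 2691 characters left out ...]
, 40, 129, 255, 255, 255, 255]
220 [255, 255, 229, 54, 57, 56, 54, 52, 52, 50, 47, 42, 43, 152, 255, 255, 255, 255]
222 [255, 255, 229, 57, 56, 54, 52, 51, 50, 47, 46, 41, 51, 186, 255, 255, 255, 255]
224 [255, 255, 219, 57, 55, 54, 52, 51, 49, 51, 48, 41, 56, 202, 255, 255, 255, 255]
226 [255, 255, 255, 220, 161, 83, 83, 51, 50, 47, 51, 125, 205, 255, 255, 255, 255, 255]
228 [247, 247, 247, 247, 251, 251, 250, 251, 253, 253, 253, 253, 253, 253, 255, 255, 255, 255]
230 [69, 70, 68, 69, 69, 69, 69, 69, 68, 69, 69, 68, 70, 68, 70, 69, 69, 68]
232 [68, 69, 68, 69, 69, 69, 69, 68, 69, 68, 69, 70, 68, 69, 68, 70, 69, 69]
234 [69, 68, 69, 69, 69, 69, 68, 69, 69, 69, 69, 69, 69, 68, 68, 69, 69, 68]
```

Run:
```python
from h import *
V=[]
for n in("k1","k2"):
    a=np.load(n+".npy");V.append(cam("wrist",dict(position=a[:3],tool_rot=a[3:])))
A=[np.array(v) for v in((315.5,191.6),(315.8,209.3))]
print(tri(list(zip(V,A))),[atz(v,a,.075) for v,a in zip(V,A)])
print("with near/far", tri([(V[0],np.array((315.5,205.8))),(V[1],np.array((315.8,226)))])[0],tri([(V[0],np.array((315.5,177.5))),(V[1],np.array((315.8,192.7)))])[0])
S=cam("scene");T=cam("top")
# bow top middle: scene crop ((190,389)) -> px ; top (345,203)->
print(tri([(S,np.array((290+190*.15,230+90*.15))),(T,np.array((320+163*.15,180+150*.15)))]))
print(proj(S,[[.55,-.034,.075]]),proj(T,[[.55,-.034,.075]]))
o=cv2.imread("pics/scene0.png");m=(o.max(2)<70).astype(np.uint8)
s=get_image("scene");m2=(s.max(2)<70).astype(np.uint8)
for q in(m,m2):
    n,l,st,c=cv2.connectedComponentsWithStats(q)
    print([(st[i].tolist(),c[i].round(1).tolist()) for i in range(1,n) if 360<c[i][0]<385 and 130<c[i][1]<160])
```

```text
(array([ 0.54930844, -0.03394072,  0.07531401]), np.float64(0.02168388087951701)) [array([ 0.54938749, -0.03397777,  0.075     ]), array([ 0.54940681, -0.03391542,  0.075     ])]
with near/far [ 0.56755724 -0.03384453  0.06944614] [ 0.53152446 -0.03403605  0.08477975]
(array([ 0.55248177, -0.03527927,  0.07008874]), np.float64(0.607290968637168))
[[317.23001156 241.85766474]] [[343.49799589 202.32021307]]
[([367, 141, 10, 8, 56], [371.1, 144.2])]
[([367, 141, 10, 8, 56], [371.1, 144.2])]
```

The gauge is back up: cap blob is identical to the start. Bow top triangulates to z 0.0753 (expected 0.075) at (0.5493,-0.034), yaw about -0.045. Descending to grasp.

Call:
send_rows --xyz '[[0.8,0,8],[0.8,0,22],[0.8,0,38],[0.8,0,54],[0.8,0,70],[0.8,0,84],[0.8,0,95],[0.8,0,102],[0.8,0,106],[0.8,0,107]]' --dr '[[0,0,0.01],[0,0,0.03],[0,0,0.05],[0,0,0.05],[0,0,0.05],[0,0,0.05],[0,0,0.05],[0,0,0.05],[0,0,0.05],[0,0,0.05]]' --jaw 60

```text
time: 14.97
position: [0.549, -0.0339, 0.0483]
tool_rot: [-0.072, -3.14, 0.0]
ft_force: [-0.7, 0.8, -0.3]
grip_width: 0.691
grip_force: 0.0
```

Call:
send_rows --xyz '[[0,0,0],[0,0,0],[0,0,0],[0,0,0],[0,0,0],[0,0,0],[0,0,0],[0,0,0],[0,0,0],[0,0,0]]' --dr '[[0,0,0],[0,0,0],[0,0,0],[0,0,0],[0,0,0],[0,0,0],[0,0,0],[0,0,0],[0,0,0],[0,0,0]]' --jaw 0 --grip_force 45

```text
time: 15.8
position: [0.5492, -0.0338, 0.0487]
tool_rot: [-0.072, -3.141, -0.0]
ft_force: [1.0, -0.1, 0.4]
grip_width: 0.111
grip_force: 45.0
```

Call:
send_rows --xyz '[[0,0,-2],[0,0,-6],[0,0,-14],[0,0,-26],[0,0,-42],[0,0,-62],[0,0,-84],[0,0,-104],[0,0,-116],[0,0,-120]]' --dr '[[0,0,0],[0,0,0],[0,0,0],[0,0,0],[0,0,0],[0,0,0],[0,0,0],[0,0,0],[0,0,0],[0,0,0]]'

```text
time: 16.63
position: [0.5508, -0.034, 0.1721]
tool_rot: [0.072, 3.136, 0.001]
ft_force: [0.4, 0.2, -0.8]
grip_width: 0.116
grip_force: 45.0
```

Run:
```python
from h import *
S=cam("scene");T=cam("top")
k,e=tri([(S,np.array((278.4,310.8))),(T,np.array((413.8,190.6)))]);print(k,e)
st=get_state();print(st["time"],st["position"],yaw(st),st["grip_width"],st["grip_force"],st["ft_force"],st["joint_positions"])
# box corners top view -> yaw
c=np.array([(440,105),(615,40),(690,205),(508,285)])/5.;c[:,0]+=300;c[:,1]+=160
P=np.array([atz(T,q,.07) for q in c]);print(P.round(3));d=P[0]-P[3];print(np.degrees(np.arctan2(d[1],d[0])));d=P[1]-P[2];print(np.degrees(np.arctan2(d[1],d[0])))
s=get_image("scene");cv2.imwrite("pics/s3.png",s[:,:,::-1])
ph=np.pi+np.radians(20);u=np.array([np.cos(ph),np.sin(ph),0])
print(plan(np.r_[k[:2],.17]-0.045*u,ph))
```

```text
[ 0.59346006 -0.26112309  0.07260539] 0.5601728589779273
16.6333 [ 0.55084232 -0.0339537   0.17205599] 3.0956897442197695 0.11582547192276653 44.99307990074158 [ 0.44259948  0.18096759 -0.82634026] [-0.41268901  0.13727061  0.46700003  1.77613178 -0.06628328  1.23836717
  1.59676408]
[[ 0.623 -0.18   0.07 ]
 [ 0.668 -0.296  0.07 ]
 [ 0.558 -0.342  0.07 ]
 [ 0.505 -0.222  0.07 ]]
19.640597172328977
22.658613242602616
(array([ -94.9, -207.8,    1.5]), array([ 0.   ,  0.004, -0.395]))
```

Call:
send_rows --xyz '[[-4,-9,0],[-12,-27,0],[-24,-52,0],[-38,-83,0],[-52,-114,0],[-66,-145,0],[-78,-171,0],[-88,-193,0],[-94,-205,0],[-95,-208,0]]' --dr '[[0,0,-0.02],[0,0,-0.06],[0,0,-0.11],[0,0,-0.16],[0,0,-0.21],[0,0,-0.26],[0,0,-0.31],[0,0,-0.36],[0,0,-0.39],[0,0,-0.39]]'

```text
time: 17.52
position: [0.6336, -0.2496, 0.1668]
tool_rot: [0.532, -3.093, 0.002]
ft_force: [-0.2, 0.2, -1.0]
grip_width: 0.111
grip_force: 45.0
```

Call:
send_rows --xyz '[[0,0,0],[0,0,0],[0,0,0],[0,0,0],[0,0,0],[0,0,0],[0,0,0],[0,0,0],[0,0,0],[0,0,0]]' --dr '[[0,0,0],[0,0,0],[0,0,0],[0,0,0],[0,0,0],[0,0,0],[0,0,0],[0,0,0],[0,0,0],[0,0,0]]'

```text
time: 18.35
position: [0.6346, -0.246, 0.1688]
tool_rot: [-0.538, 3.095, 0.0]
ft_force: [0.4, -0.0, -0.6]
grip_width: 0.11
grip_force: 45.0
```

Run:
```python
from h import *
st=get_state();im=get_image("wrist");cv2.imwrite("pics/p1.png",im[:,:,::-1]);np.save("p1.npy",np.r_[st["position"],st["tool_rot"]])
C=cam("wrist",st);print(st["time"],st["position"],yaw(st),st["joint_positions"],st["ft_force"],st["grip_width"])
k=np.array([.5935,-.2611,.072]);uv=proj(C,k)[0];print(uv)
# brass region (saturated yellow) near there, slot = dark inside
hsv=cv2.cvtColor(im,cv2.COLOR_RGB2HSV)
m=((hsv[...,0]>12)&(hsv[...,0]<32)&(hsv[...,1]>90)&(hsv[...,2]>120)).astype(np.uint8)
n,l,s,c=cv2.connectedComponentsWithStats(m)
for i in range(1,n):
    if s[i,4]>80: print("brass",s[i],c[i])
m=(im.max(2)<75).astype(np.uint8);n,l,s,c=cv2.connectedComponentsWithStats(m)
for i in range(1,n):
    if s[i,4]>15:
        r=cv2.minAreaRect(np.argwhere(l==i)[:,::-1].astype(np.float32)); print("dark",s[i],c[i].round(1),r)
a=cv2.resize(im[120:270,200:440],(800,500),interpolation=cv2.INTER_CUBIC)
cv2.imwrite("pics/p1c.png",a[:,:,::-1])
```

```text
18.35 [ 0.63460629 -0.24596701  0.16880944] -2.797417937761012 [-0.04879687  0.438904    0.51678556  1.44519855 -0.21886305  1.31474784
  2.39755088] [ 0.43053815 -0.04973056 -0.59493144] 0.11025120715824774
[315.50740427 159.02115669]
brass [ 303  137   40   40 1169] [322.23438837 156.65440547]
brass [282 267   7  49 220] [284.40454545 291.10454545]
brass [342 266   8  51 262] [346.31679389 291.29007634]
brass [ 144  327  316   19 4641] [312.80112045 337.11635423]
dark [319 149   7  16 104] [321.8 156.7] ((322.0, 156.5), (15.0, 6.0), 90.0)
dark [ 179  223  276  109 8615] [315.2 269.5] ((316.5, 277.0), (275.0, 108.0), 0.0)
dark [    0   249   640   151 41343] [308.4 345.8] ((319.5, 324.0), (150.0, 639.0), 90.0)
dark [  5 377   6   8  17] [  7.1 380.1] ((6.500000953674316, 380.0), (6.363961219787598, 4.949747085571289), 45.0)
dark [621 376  19  24 159] [631.2 390.8] ((630.0, 387.5), (23.0, 18.0), 90.0)
dark [  0 380  29  20 150] [ 10.6 393.7] ((14.0, 389.5), (19.0, 28.0), 90.0)
dark [614 381   8  12  18] [618.  386.7] ((617.7692260742188, 386.34613037109375), (3.3282015323638916, 11.371355056762695), 33.6900634765625)
dark [ 15 384   7  10  17] [ 18.2 388.7] ((18.750017166137695, 388.2500305175781), (4.242640495300293, 9.192387580871582), 45.0)
dark [ 31 394  13   6  27] [ 36.6 397.2] ((37.0, 396.5), (12.0, 5.0), 0.0)
```

```bash
cat > slot.py <<'E'
from h import *
def slot(im,C,guess):
    """keyway centre (pixel) and direction in world from the dark slot in the brass face"""
    u,v=np.round(guess).astype(int)
    w=im[v-22:v+23,u-22:u+23].astype(float).mean(2)
    d=np.clip(110-w,0,None);m=(d>20).astype(np.uint8)
    n,l,s,c=cv2.connectedComponentsWithStats(m)
    i=min(range(1,n),key=lambda i:np.hypot(*(c[i]-22))+ (100 if s[i,4]<25 else 0))
    k=cv2.dilate((l==i).astype(np.uint8),np.ones((3,3)));d=d*k
    M=cv2.moments(d);c=np.array([M["m10"],M["m01"]])/M["m00"]
    th=.5*np.arctan2(2*M["mu11"],M["mu20"]-M["mu02"])
    p=c+[u-22,v-22];t=np.array([np.cos(th),np.sin(th)])*6
    a,b=atz(C,p+t,.072),atz(C,p-t,.072)
    return p,atz(C,p,.072),np.arctan2(*(a-b)[1::-1])%np.pi,s[i]
E
python3 - <<'E'
from slot import *
a=np.load("p1.npy");C=cam("wrist",dict(position=a[:3],tool_rot=a[3:]));im=cv2.imread("pics/p1.png")[:,:,::-1]
r=slot(im,C,(322,156.5));print(r)
print("brass",atz(C,np.array((322.8,156.9)),.072))
st=get_state();print(yaw(st)%np.pi)
p=r[1];print(plan([p[0],p[1],.170],np.pi+r[2]))
E
```

```text
(array([321.71820487, 156.38225152]), array([ 0.5893403 , -0.25659611,  0.072     ]), np.float64(0.3727651587731005), array([ 18,  14,   8,  18, 117], dtype=int32))
brass [ 0.58944728 -0.25550933  0.072     ]
0.34408956185140216
(array([46.1,  5.3, -1.3]), array([ 0.   , -0.   , -0.029]))
```

Call:
send_rows --xyz '[[2,0.2,0],[6,0.7,0],[12,1.4,0],[20,2.3,0],[28,3.3,0],[35,4.1,0],[41,4.8,0],[45,5.2,0],[46,5.5,0],[46,5.5,0]]' --dr '[[0,0,-0.01],[0,0,-0.02],[0,0,-0.02],[0,0,-0.02],[0,0,-0.02],[0,0,-0.02],[0,0,-0.02],[0,0,-0.02],[0,0,-0.02],[0,0,-0.02]]'

```text
time: 19.23
position: [0.5893, -0.2563, 0.169]
tool_rot: [-0.569, 3.089, 0.0]
ft_force: [0.2, 0.5, -0.6]
grip_width: 0.113
grip_force: 45.0
```

Run:
```python
from slot import *
st=get_state();im=get_image("wrist");cv2.imwrite("pics/p2.png",im[:,:,::-1]);np.save("p2.npy",np.r_[st["position"],st["tool_rot"]])
C=cam("wrist",st);print(st["time"],st["position"],yaw(st)%np.pi,st["joint_positions"][6])
uv=proj(C,[.5894,-.2561,.072])[0];print(uv)
r=slot(im,C,uv);print(r)
hsv=cv2.cvtColor(im,cv2.COLOR_RGB2HSV)
m=((hsv[...,0]>12)&(hsv[...,0]<32)&(hsv[...,1]>90)&(hsv[...,2]>100)).astype(np.uint8)
n,l,s,c=cv2.connectedComponentsWithStats(m)
for i in range(1,n):
    if s[i,4]>80: print("brass",s[i],c[i],atz(C,s[i,:2]+s[i,2:4]/2-.5,.072))
rr=R.from_rotvec(st["tool_rot"])
for t in([0,0,.044],[.005,0,.044],[0,0,.018],[.007,0,.018],[.012,0,.009],[.017,0,-.02]): print(t,proj(C,st["position"]+rr.apply(t)))
a=cv2.resize(im[160:280,235:395],(800,600),interpolation=cv2.INTER_CUBIC)
cv2.imwrite("pics/p2c.png",np.clip(a[:,:,::-1].astype(float)*1.5,0,255).astype(np.uint8))
```

```text
19.2333 [ 0.58927951 -0.25633651  0.16899205] 0.36400359665678117 2.4415053115746588
[316.05166678 205.18508502]
(array([315.7209073 , 204.43502727]), array([ 0.58881469, -0.25666179,  0.072     ]), np.float64(0.36952067128441773), array([ 19,  14,   7,  16, 100], dtype=int32))
brass [298 188  38  36 968] [316.10847107 205.14359504] [ 0.58954056 -0.25558767  0.072     ]
brass [282 266   8  51 248] [284.52016129 291.13709677] [ 0.68874175 -0.25246625  0.072     ]
brass [342 266   8  51 272] [346.25735294 291.10294118] [ 0.66625712 -0.19358497  0.072     ]
brass [ 143  326  317   20 4813] [312.080615   337.37523374] [ 0.73628857 -0.21779423  0.072     ]
[0, 0, 0.044] [[315.94566402 224.44212721]]
[0.005, 0, 0.044] [[315.95328512 218.39464584]]
[0, 0, 0.018] [[316.0000136  237.49369635]]
[0.007, 0, 0.018] [[316.01260889 228.09028096]]
[0.012, 0, 0.009] [[316.04518999 225.91600814]]
[0.017, 0, -0.02] [[316.14989023 235.98901781]]
```

View pics/p2c.png

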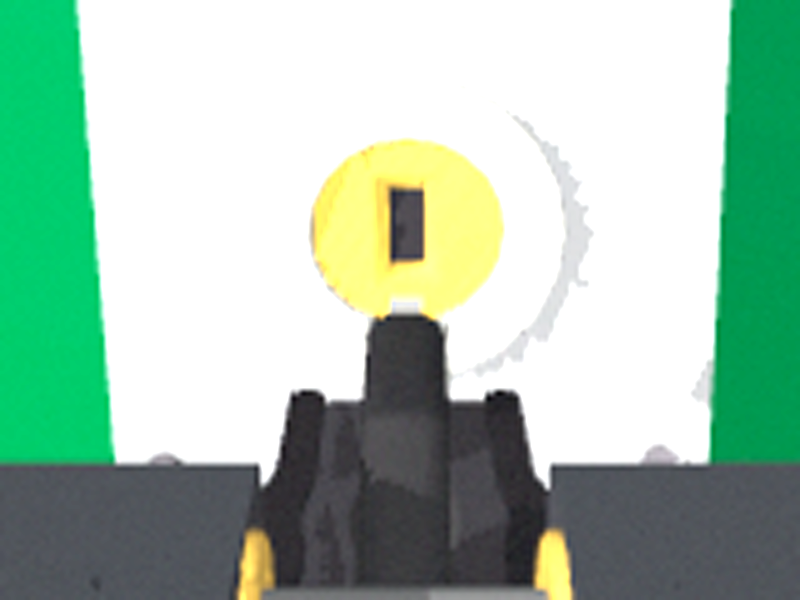

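The picture shows the slot centred at crop (407,225), in line with the key blade at (405,303), and axes parallel. Descending to the face, then feeling my way in.

Call:
send_rows --xyz '[[0,0.2,3],[0,0.3,10],[0,0.3,20],[0,0.3,30],[0,0.3,39],[0,0.3,45],[0,0.3,49],[0,0.3,51],[0,0.3,52],[0,0.3,52]]' --dr '[[0,0,0],[0,0,0],[0,0,0],[0,0,0],[0,0,0],[0,0,0],[0,0,0],[0,0,0],[0,0,0],[0,0,0]]' --grip_force 60

```text
time: 20.12
position: [0.5895, -0.2561, 0.1168]
tool_rot: [-0.569, 3.089, -0.0]
ft_force: [-0.1, 0.0, -0.5]
grip_width: 0.103
grip_force: 60.0
```

Call:
send_rows --xyz '[[0,0,0.7],[0,0,1.4],[0,0,2.1],[0,0,2.8],[0,0,3.5],[0,0,4.2],[0,0,5],[0,0,5.5],[0,0,6],[0,0,6]]' --dr '[[0,0,0],[0,0,0],[0,0,0],[0,0,0],[0,0,0],[0,0,0],[0,0,0],[0,0,0],[0,0,0],[0,0,0]]'

```text
time: 20.95
position: [0.5893, -0.256, 0.1106]
tool_rot: [0.569, -3.09, -0.0]
ft_force: [0.2, 0.2, -2.4]
grip_width: 0.108
grip_force: 60.0
```

Call:
send_rows --xyz '[[0,0,0.5],[0,0,1],[0,0,1.5],[0,0,2],[0,0,2.5],[0,0,3],[0,0,3.5],[0,0,4],[0,0,4.5],[0,0,5]]' --dr '[[0,0,0],[0,0,0],[0,0,0],[0,0,0],[0,0,0],[0,0,0],[0,0,0],[0,0,0],[0,0,0],[0,0,0]]'

```text
time: 21.78
position: [0.589, -0.2563, 0.1056]
tool_rot: [0.568, -3.089, 0.0]
ft_force: [-1.2, -0.5, 0.4]
grip_width: 0.109
grip_force: 60.0
```

Call:
send_rows --xyz '[[0,0,0.5],[0,0,1],[0,0,1.5],[0,0,2],[0,0,2.5],[0,0,3],[0,0,3.5],[0,0,4],[0,0,4.5],[0,0,5]]' --dr '[[0,0,0.03],[0,0,-0.03],[0,0,0.03],[0,0,-0.03],[0,0,0.03],[0,0,-0.03],[0,0,0.03],[0,0,-0.03],[0,0,0],[0,0,0]]'

```text
time: 22.62
position: [0.5895, -0.2568, 0.1035]
tool_rot: [-0.566, 3.089, -0.001]
ft_force: [-5.4, 0.8, 14.3]
grip_width: 0.108
grip_force: 60.0
```

Call:
send_rows --xyz '[[0,0,0],[0,0,0],[0,0,0.5],[0,0,0.5],[0,0,1],[0,0,1],[0,0,1.5],[0,0,1.5],[0,0,1.5],[0,0,1.5]]' --dr '[[0,0,0.06],[0,0,-0.06],[0,0,0.06],[0,0,-0.06],[0,0,0.06],[0,0,-0.06],[0,0,0.06],[0,0,-0.06],[0,0,0],[0,0,0]]'

```text
time: 23.45
position: [0.5882, -0.2572, 0.0995]
tool_rot: [0.565, -3.089, 0.001]
ft_force: [-3.7, -2.2, 3.8]
grip_width: 0.107
grip_force: 60.0
```

Call:
send_rows --xyz '[[0.3,0,0.7],[0.6,0,1.4],[0.8,0,2.1],[0.8,0,2.8],[0.8,0,3.5],[0.8,0,4.2],[0.8,0,4.9],[0.8,0,5.5],[0.8,0,6],[0.8,0,6]]' --dr '[[0,0,0.04],[0,0,-0.04],[0,0,0.04],[0,0,-0.04],[0,0,0.05],[0,0,-0.05],[0,0,0.05],[0,0,-0.05],[0,0,0],[0,0,0]]'

```text
time: 24.28
position: [0.5887, -0.2569, 0.0959]
tool_rot: [-0.567, 3.089, -0.0]
ft_force: [-5.0, 1.3, 13.2]
grip_width: 0.108
grip_force: 60.0
```

Call:
send_rows --xyz '[[0,0,0],[0,0,0],[0,0,0.5],[0,0,0.5],[0,0,1],[0,0,1],[0,0,1.5],[0,0,1.5],[0,0,1.5],[0,0,1.5]]' --dr '[[0,0,0.06],[0,0,-0.06],[0,0,0.06],[0,0,-0.06],[0,0,0.06],[0,0,-0.06],[0,0,0.06],[0,0,-0.06],[0,0,0],[0,0,0]]'

```text
time: 25.12
position: [0.5893, -0.2564, 0.0925]
tool_rot: [-0.567, 3.088, -0.001]
ft_force: [-0.8, -0.5, 2.9]
grip_width: 0.11
grip_force: 60.0
```

Call:
send_rows --xyz '[[0,0,0.3],[0,0,0.6],[0,0,0.9],[0,0,1.2],[0,0,1.5],[0,0,1.8],[0,0,2],[0,0,2],[0,0,2],[0,0,2]]' --dr '[[0,0,0.05],[0,0,-0.05],[0,0,0.05],[0,0,-0.05],[0,0,0.05],[0,0,-0.05],[0,0,0.05],[0,0,-0.05],[0,0,0],[0,0,0]]'

```text
time: 25.95
position: [0.5893, -0.2563, 0.0907]
tool_rot: [-0.568, 3.088, -0.001]
ft_force: [-2.6, 0.5, 4.8]
grip_width: 0.108
grip_force: 60.0
```

Call:
send_rows --xyz '[[0,0,0.4],[0,0,0.8],[0,0,1.2],[0,0,1.6],[0,0,2],[0,0,2.4],[0,0,2.4],[0,0,2.4],[0,0,2.4],[0,0,2.4]]' --dr '[[0,0,0.05],[0,0,-0.05],[0,0,0.05],[0,0,-0.05],[0,0,0.05],[0,0,-0.05],[0,0,0.05],[0,0,-0.05],[0,0,0],[0,0,0]]'

```text
time: 26.78
position: [0.5895, -0.2565, 0.0906]
tool_rot: [-0.568, 3.087, -0.0]
ft_force: [-4.8, 1.6, 16.4]
grip_width: 0.112
grip_force: 60.0
```

Call:
send_rows --xyz '[[0,0,0.3],[0,0,0.6],[0,0,0.9],[0,0,1.2],[0,0,1.5],[0,0,1.5],[0,0,1.5],[0,0,1.5],[0,0,1.5],[0,0,1.5]]' --dr '[[0,0,0.05],[0,0,-0.05],[0,0,0.05],[0,0,-0.05],[0,0,0.05],[0,0,-0.05],[0,0,0.05],[0,0,-0.05],[0,0,0],[0,0,0]]'

```text
time: 27.62
position: [0.5897, -0.2566, 0.0905]
tool_rot: [-0.568, 3.086, 0.0]
ft_force: [-7.6, 1.8, 23.3]
grip_width: 0.112
grip_force: 60.0
```

Rigid stop at z 0.0905 (expected 0.090), so the key is home. Easing the push and turning clockwise.

Call:
send_rows --xyz '[[0,0,-1.5],[0,0,-2.5],[0,0,-2.5],[0,0,-2.5],[0,0,-2.5],[0,0,-2.5],[0,0,-2.5],[0,0,-2.5],[0,0,-2.5],[0,0,-2.5]]' --dr '[[0,0,0],[0,0,0.08],[0,0,0.17],[0,0,0.26],[0,0,0.35],[0,0,0.44],[0,0,0.53],[0,0,0.62],[0,0,0.71],[0,0,0.8]]'

```text
time: 28.45
position: [0.5892, -0.2561, 0.0906]
tool_rot: [0.683, 3.065, 0.002]
ft_force: [-5.0, 2.0, 12.8]
grip_width: 0.111
grip_force: 60.0
```

Run:
```python
from h import *
st=get_state();print(st["position"],yaw(st),st["ft_force"],st["torque"],st["joint_positions"])
```

```text
[ 0.58921027 -0.25607433  0.0906294 ] 2.7033919985247685 [-5.01198389  2.0094242  12.80456781] [0.45309424 1.23931801 0.12840885] [-0.14128328  0.4472412   0.65661467  1.63919863 -0.29445306  1.15475758
  1.72027614]
```

Call:
send_rows --xyz '[[0,0,0],[0,0,0],[0,0,0],[0,0,0],[0,0,0],[0,0,0],[0,0,0],[0,0,0],[0,0,0],[0,0,0]]' --dr '[[0,0,0.08],[0,0,0.17],[0,0,0.26],[0,0,0.35],[0,0,0.44],[0,0,0.53],[0,0,0.62],[0,0,0.7],[0,0,0.77],[0,0,0.8]]'

```text
time: 29.28
position: [0.59, -0.2553, 0.0906]
tool_rot: [1.82, 2.56, 0.004]
ft_force: [-3.0, 3.4, 13.2]
grip_width: 0.11
grip_force: 60.0
```

Run:
```python
from h import *
st=get_state();print(st["position"],3.506-yaw(st),st["ft_force"],st["torque"],st["joint_positions"],st["grip_width"])
```

```text
[ 0.58995456 -0.25530035  0.09061804] 1.6005473685129186 [-2.97660621  3.37098054 13.15520432] [0.71473194 0.94191696 0.09366006] [-0.25442803  0.49269758  0.81617553  1.6424973  -0.38587993  1.17321983
  0.9886382 ] 0.10962324041786727
```

Now a bit further to feel the stop.

Call:
send_rows --xyz '[[0,0,0],[0,0,0],[0,0,0],[0,0,0],[0,0,0],[0,0,0],[0,0,0],[0,0,0],[0,0,0],[0,0,0]]' --dr '[[0,0,0.02],[0,0,0.04],[0,0,0.06],[0,0,0.08],[0,0,0.1],[0,0,0.1],[0,0,0.1],[0,0,0.1],[0,0,0.1],[0,0,0.1]]'

```text
time: 30.12
position: [0.5898, -0.2554, 0.0906]
tool_rot: [1.941, 2.469, 0.004]
ft_force: [-4.3, 2.5, 13.8]
grip_width: 0.109
grip_force: 60.1
```

Run:
```python
from h import *
st=get_state();print(st["position"],3.506-yaw(st),st["ft_force"],st["torque"],st["joint_positions"],st["grip_width"])
im=get_image("wrist");cv2.imwrite("pics/t1.png",im[:,:,::-1])
```

```text
[ 0.58979837 -0.2554163   0.09060259] 1.696990731146144 [-4.25195941  2.53915499 13.84444948] [0.60210414 1.1687851  0.28745525] [-0.26764885  0.49951833  0.83605618  1.64298031 -0.39781481  1.17634577
  0.90121322] 0.10916423238628892
```

Call:
send_rows --xyz '[[0,0,0],[0,0,0],[0,0,0],[0,0,0],[0,0,0],[0,0,0],[0,0,0],[0,0,0],[0,0,0],[0,0,0]]' --dr '[[0,0,0.02],[0,0,0.04],[0,0,0.06],[0,0,0.07],[0,0,0.07],[0,0,0.07],[0,0,0.07],[0,0,0.07],[0,0,0.07],[0,0,0.07]]'

```text
time: 31.0
position: [0.5899, -0.2554, 0.0906]
tool_rot: [2.025, 2.401, 0.004]
ft_force: [-3.3, 3.3, 14.3]
grip_width: 0.107
grip_force: 60.2
```

Run:
```python
from h import *
st=get_state();print(st["position"],3.506-yaw(st),st["ft_force"],st["torque"],st["grip_width"])
```

```text
[ 0.58988194 -0.25541798  0.09058083] 1.7660466282455036 [-3.31846036  3.30672469 14.31844771] [0.45706226 1.02662997 0.45780431] 0.10736842729647574
```

The wrist torque climbed from 0.09 to 0.46 N m against a firm stop, and the key is home and held. Handing in.

```bash
python3 -c "
from bench import *
print(close_job())"
```

```text
the job is handed in; nothing more can be done
None
```

I handed the job in at about 31 s of the 64 s, but the hand-in gave no verdict. The gauge foot was pressed onto the block (force jumped to 15 N) and sprang back up. The key is home in the switch and turned clockwise to its stop (wrist torque rose to 0.46 N m against it). The gripper still holds it there.

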